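# Run a ring gauge down a cleaned mandrel stud

### The arm

A 7-joint arm with a two-finger parallel gripper is mounted at the origin on a cart in front of the work surface, level with it; the furniture and walls round the work are solid. World frame = base frame: x ahead of the robot, y to its left, z up, the work surface at z = 0. Lengths are in m, angles in rad, forces in N, time in s.
With the tool pointing down it reaches from about 0.425 to 0.95 m from the base axis. Payload 16.7 kg.
Tool frame: the origin (TCP) lies between the finger pads; the fingertips stand 11 mm ahead of it and the grasp point (between the pads) lies 8 mm behind it; z points along the fingers, y is the line along which they close (so a half turn about z gives the same grasp; the last joint's range is limited). The gripper opens to 94 mm and grips with 3 to 60 N. Pads are 16 mm wide; open, the fingers measure 119 mm over their backs; the gripper's body (75 mm by 177 mm) begins 78 mm behind the grasp point.
Start: joints at [0.961, 0.426, 0.074, 1.606, -0.034, 1.111, -0.067], TCP at [0.3, -0.605, 0.216] pointing down, gripper open.
Joint ranges: [-2.85, 2.85], [-0.5, 2.14], [-1.23, 1.37], [0.21, 2.46], [-1.02, 4.16], [0.16, 2.05], [-2.73, 2.73]. Speed limits (rad/s): [1.89, 1.89, 2.39, 2.39, 3.01, 3.01, 3.01].

### API

Orientations are given as a rotation vector (axis times angle).
In Python, from cell import bot gives the robot as it stands.
- The arm moves only by the tool drive_tool, never from a script. Its argument "motion" is a list of rows, each an object of numbers: "tx", "ty", "tz": the shift along the tool's x, y, z in m; "roll": the turn about the tool's z in rad. In form: [{"tx": .., "ty": .., "tz": .., "roll": ..}, ...]. A call has 1 to 20 rows; each row shifts and turns the commanded pose from where the row before left it, along the tool's axes as they then stand; what a row does not reach is not made up. A row lasts 1/8 s, in which the tool goes at most 62.5 mm and 10.7 degrees, less where a joint would pass 70% of its speed; a pose out of reach is approached as far as the arm can. A call is refused whole if a number of a shift passes 0.0625 or a number of a turn 0.188, either way. A call with a gripper value outside its range is refused whole. "fingers" is the closure, from -1 (fully open) to 1 (shut), set as the call begins (left out, the last holds). The fingers move at their own pace and stop on an object; the grip force is fixed at half the most. Time passes only in rows, so rows that do not move let the fingers close. It gives the time, the measured TCP pose, the force, the opening and the grip force at its end, in the units of the state.
- bot.get_state(): the state, without advancing time (a new reading comes with each control period).
- bot.snapshot(name): name is "scene" or "top"; returns (picture, depth): 384x512x3 uint8, blue, green, red; 384x512 float32, m along the optical axis (not along the pixel's ray), 0 where there is no reading.
- bot.camera_info(name): a dict with "fov_y" (degrees; the focal length in pixels is half the picture's height over the tangent of half this angle, whatever the lens; pixels are square), "cx", "cy" (the principal point, pixels), "rvec" (rotation vector, rad) and "tvec" (3), from world to camera coordinates, as OpenCV has them. Camera axes: x right, y down, z forward; pixel columns grow to the right and rows downward; lengths in m; the calibration is good to about 2 mm. A picture is of the moment at which its call begins. camera_info takes no time and is no camera call.
- bot.job_done(): hands the job in; it is judged then, once.
The state is a dict: "clock": time; "qpos": joint angles; "joint_velocities": joint speeds; "effort": joint torques, N m; "position": TCP position; "ee_rot": TCP orientation; "wrist_force": force on the tool from outside, world axes, zero at the start; "ft_torque": the same for the moment, N m; "width": finger opening in m; "gripper_force": force on a finger pad.
Only numpy, scipy, OpenCV 4.12 (cv2) and the standard library are available. Lean on these libraries where they do the work, as an engineer would, in place of code of your own. Each camera call takes 0.05 s, during which the arm holds its last target. There are 200 camera calls.

### The job

The mandrel stud has been cleaned of cured resin; prove its thread with the small steel ring gauge. Set the gauge level over the stud and screw it on clockwise until it comes up against the collar clamped on the stud and the resistance rises. Counted from where it is set on, that takes half a turn to nearly one and a half, so if it stiffens well above the collar it is canted; leave it on the collar finger-snug, not forced, let go, and leave the other things where they are.

Things in the scene. Friction and masses are not known exactly. Their poses are not given: they have to be found in the camera images.
- ring_gauge: the smaller of two plain steel knurled rings, 44 mm across, 16 mm high, about 0.16 kg, lying flat; internal right-hand two-start round thread, smallest bore 23.2 mm. Origin on the axis at the underside; z up along the axis. The thread takes hold at any yaw, with 0.8 mm end play; kept level it turns freely (below 0.15 N m) until it meets the collar; canted it jams
- stud: steel stud on a 110 mm square, 14 mm thick aluminium base, fixed. Origin on the stud's axis at the bench; z up the stud. Plain nose 21 mm across from 58 to 70 mm height, its end tapered to 15 mm; below it the thread, 25.6 mm across, right-hand: one clockwise turn seen from above sends the gauge down 10 mm. Set on, the gauge's underside comes to rest 51 to 57 mm up
- stud_top (a point): the centre of the stud's tip, on its axis, 70 mm above the bench
- collar: dark steel clamp collar on the stud, 39 mm across, 11 mm high, fixed. Origin on the axis at its upper face, 43 to 48 mm above the bench, where the gauge's underside comes to bear after 0.5 to 1.4 turns. A turning moment of 0.2 to 0.3 N m there is finger-snug and presses it on with 20 to 30 N; above 0.5 N m is forced. Let go, it stays snug, sunk in by up to 0.8 mm
- large_gauge: bystander: the larger knurled steel ring, 64 mm across, 20 mm high, bore 43 mm, origin at the centre of its underside
- glue_brush: bystander: flat brush with a wooden handle, 184 mm long, 10 mm high, origin at its middle on the bench, length along its y
- tape_roll: bystander, fixed: masking tape roll, 107 mm across, 30 mm high, origin at the centre of its underside
- lam_roller: bystander: laminating roller with a wooden handle, 180 mm long, 21 mm high, origin at its middle on the bench, length along its y
- sanding_block: bystander: dark sanding block 41x20x12 mm, origin at the centre of its underside
Mind the look-alikes: they are no part of the job. Leave any red look-alike of the ring_gauge alone.

How it is judged:
On the way, in this order (a step that is already met when the one before it is completed fails the run):
1. the gauge is set over the stud's nose, at most 3 mm off centre (horizontal distance between ring_gauge and stud below 0.003 m and z of ring_gauge in the frame of stud below 0.063 m), for 0.1 s.
2. the gauge is screwed up against the collar until the resistance rises (contact force between ring_gauge and collar above 10 N), for 0.2 s.
At the end, for the whole second after the job is handed in: the gauge stands on the collar, released, at rest, level within 0.03 rad and centred within 1.5 mm, its underside at most 0.8 mm above the collar's upper face (or, pressed in, 1.5 mm below) and still pressing on it with over 5 N (horizontal distance between ring_gauge and stud below 0.0015 m and z of ring_gauge in the frame of collar between -0.0015 and 0.0008 m and angle between ring_gauge's own z axis and vertical below 0.03 rad and angular speed of ring_gauge below 0.1 rad/s and linear speed of ring_gauge below 0.01 m/s and contact force between ring_gauge and collar above 5 N); the robot touches nothing.
It fails at once if the gauge is forced against the collar (contact force between ring_gauge and collar above 60 N).
It fails at once if the gauge is forced on the thread (contact force between ring_gauge and stud above 100 N).
It fails at once if one of the loose bystanders is pushed over 30 mm aside (distance of any of large_gauge, glue_brush, lam_roller, sanding_block from where it was at the start of the episode above 0.03 m).
It also fails if it takes over 72 s, if anything falls off the work surface, if the arm or the gripper's body presses on something with over 40 N, if the wrist force passes 120 N, or if a joint passes its speed limit or range.

## Working session

There is one attempt and no reset: what is moved stays moved. The work goes in short steps, Python scripts to look and compute and a tool call to move; the robot and the scene stay as the last step left them, time stands still between calls to the robot, and variables do not carry over. Pictures are saved under pics/ and viewed, at most 10 in all, crops included, and the job is handed in when it is done.

Besides the shell and the picture viewer there is one more tool, called after "Emit:" as a command line: name --argument value ..., lists and objects as JSON in quotes. drive_tool: Moves the arm, as the interface text tells. Its arguments: {"type":"object","properties":{"motion":{"type":"array","items":{"type":"object","properties":{"tx":{"type":"number"},"ty":{"type":"number"},"tz":{"type":"number"},"roll":{"type":"number"}}}},"fingers":{"type":"number"}},"required":["motion"]}

```bash
mkdir -p pics; cat > h.py <<'E'
import numpy as np, cv2
from cell import bot
def cam(n):
    c=bot.camera_info(n); R=cv2.Rodrigues(np.array(c['rvec'],float))[0]; t=np.array(c['tvec'],float).ravel()
    f=192/np.tan(np.radians(c['fov_y'])/2); return f,c['cx'],c['cy'],R,t
def ray(n,u,v,z):
    f,cx,cy,R,t=cam(n); o=-R.T@t; d=R.T@np.array([(u-cx)/f,(v-cy)/f,1]); return o+d*(z-o[2])/d[2]
def cloud(n,D):
    f,cx,cy,R,t=cam(n); v,u=np.mgrid[:384,:512]; P=np.stack([(u-cx)/f*D,(v-cy)/f*D,D],-1)
    return (P-t)@R
def proj(n,p):
    f,cx,cy,R,t=cam(n); q=R@np.array(p)+t; return q[0]/q[2]*f+cx,q[1]/q[2]*f+cy
E
python3 - <<'E'
from h import *
for n in('scene','top'):
    p,d=bot.snapshot(n); np.savez(n+'0.npz',p=p,d=d)
    cv2.imwrite(f'pics/{n}0.png',cv2.resize(p,(800,600),interpolation=cv2.INTER_CUBIC)); print(n,bot.camera_info(n), np.median(d))
s=bot.get_state();print(s)
E
```

```text
scene {'fov_y': 53.17802341008482, 'cx': 251.60106619467408, 'cy': 188.8255677911124, 'rvec': array([ 1.29780336, -2.22566474,  0.93224723]), 'tvec': array([0.20653596, 0.40960594, 0.52304538])} 0.9692193
top {'fov_y': 49.753614645348364, 'cx': 259.2700305230677, 'cy': 194.75900598940459, 'rvec': array([ 2.20854078, -2.15781991,  0.10402597]), 'tvec': array([-0.09285298,  0.560521  ,  0.90523116])} 0.9520413
{'clock': 0.1, 'qpos': array([ 0.96048729,  0.4266739 ,  0.07383067,  1.60655228, -0.03404554,
        1.11080525, -0.06708776]), 'joint_velocities': array([-0.00097945,  0.00078155,  0.00234886, -0.00120545, -0.00146561,
        0.00211853, -0.00085782]), 'effort': array([ 5.53466714e-03, -9.37478471e+01,  3.67542274e+00, -4.55053389e+01,
       -4.86567034e-02,  1.67102896e-02, -1.08707957e-04]), 'position': array([ 0.29995159, -0.60425453,  0.21583792]), 'ee_rot': array([-3.05747814e+00, -7.17233049e-01,  6.08971147e-04]), 'wrist_force': array([ 0.27583521, -0.6243562 , -0.50274023]), 'ft_torque': array([ 0.04415615, -0.0278841 , -0.01051435]), 'gripper_force': 0.0, 'width': 0.09382788521136827}
```

View pics/top0.png

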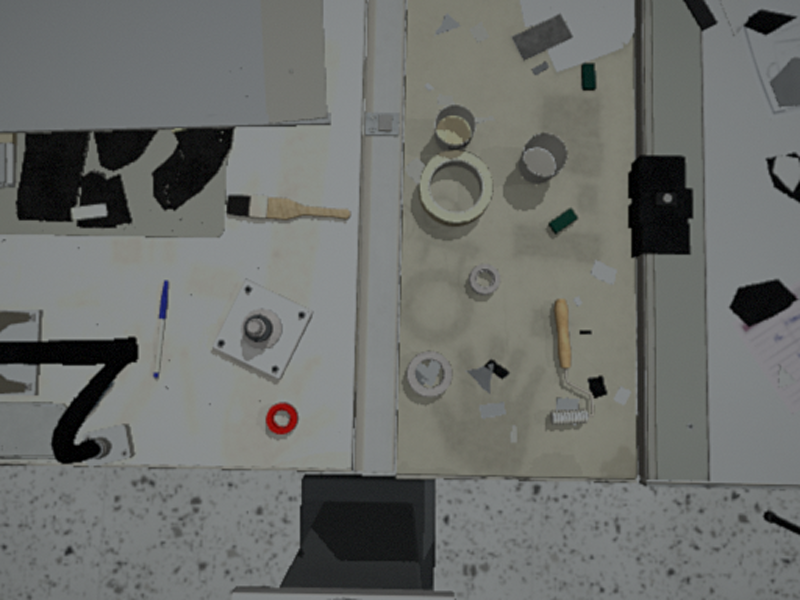

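View pics/scene0.png

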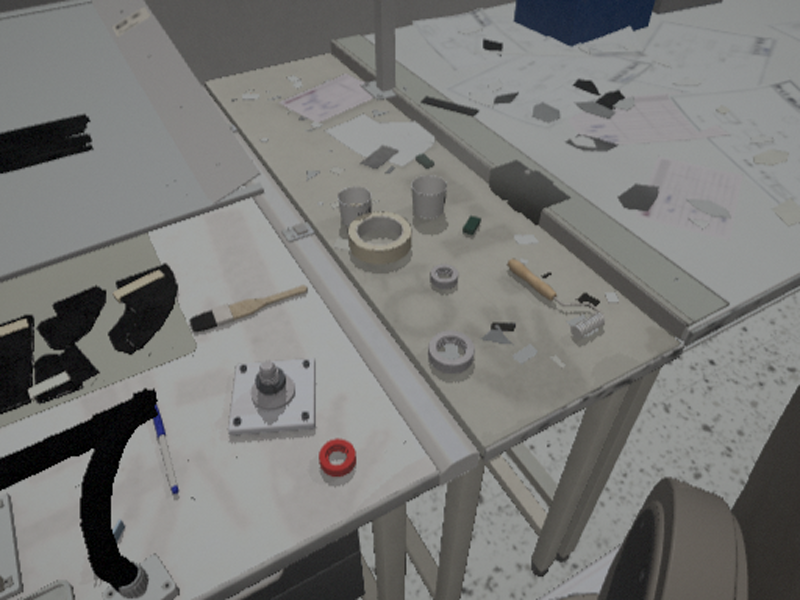

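Top view (800x600): small gauge at (483,279), large gauge (428,374), stud (258,327), red look-alike (282,419), block (562,221) and roller at (562,330). The scene view agrees: gauge (444,276), stud (268,368).

```bash
cat > m.py <<'E'
from h import *
def top_pts(n,d,c,zr,r):
    P=cloud(n,d); m=(d>0)&(P[...,2]>zr[0])&(P[...,2]<zr[1])&(np.hypot(P[...,0]-c[0],P[...,1]-c[1])<r)
    q=P[m]; 
    if len(q)<5: return n,len(q)
    (cx,cy),rr=cv2.minEnclosingCircle(q[:,:2].astype(np.float32))
    return n,len(q),np.array([cx,cy]).round(4),round(rr,4),np.median(q[:,2]).round(4)
E
python3 - <<'E'
from m import *
k=512/800
for nm,u,v,z,zr,r in [('gauge',483,279,.016,(.009,.022),.045),('large',428,374,.02,(.012,.026),.06),('studtip',256,327,.07,(.063,.078),.03),('collar',258,328,.045,(.038,.05),.04),('red',282,419,.016,(.009,.022),.05),('block',562,221,.012,(.006,.018),.04),('roller',562,330,.02,(.01,.03),.1),('tape',455,187,.03,(.02,.036),.08),('brush',290,207,.01,(.005,.02),.1),('can1',455,128,.05,(.03,.15),.05),('can2',540,160,.05,(.03,.15),.05)]:
    c=ray('top',u*k,v*k,z); print(nm,c.round(4))
    for n in('top','scene'): print('  ',top_pts(n,np.load(n+'0.npz')['d'],c,zr,r))
P=cloud('top',np.load('top0.npz')['d'])
for u,v in [(440,300),(300,250),(375,300),(665,300),(390,500)]: print(u,v,P[int(v*k),int(u*k)].round(3))
E
```

```text
gauge [ 0.6029 -0.1924  0.016 ]
   ('top', 204, array([ 0.6027, -0.1917]), 0.0448, np.float64(0.0197))
   ('scene', 191, array([ 0.6009, -0.1924]), 0.0232, np.float64(0.0188))
large [ 0.4636 -0.1149  0.02  ]
   ('top', 302, array([ 0.465 , -0.1162]), 0.0325, np.float64(0.024))
   ('scene', 449, array([ 0.4628, -0.1153]), 0.0334, np.float64(0.0235))
studtip [0.5229 0.1224 0.07  ]
   ('top', 72, array([0.5238, 0.126 ]), 0.01, np.float64(0.0697))
   ('scene', 70, array([0.5205, 0.1281]), 0.0094, np.float64(0.0683))
collar [0.5227 0.125  0.045 ]
   ('top', 141, array([0.5242, 0.1262]), 0.0197, np.float64(0.0446))
   ('scene', 158, array([0.5212, 0.1275]), 0.0196, np.float64(0.0437))
red [0.3951 0.0917 0.016 ]
   ('top', 243, array([0.4028, 0.1004]), 0.0314, np.float64(0.0157))
   ('scene', 312, array([0.3944, 0.094 ]), 0.0229, np.float64(0.015))
block [ 0.6924 -0.3086  0.012 ]
   ('top', 342, array([ 0.692 , -0.3081]), 0.0398, np.float64(0.0078))
   ('scene', 130, array([ 0.6942, -0.3097]), 0.0384, np.float64(0.0142))
roller [ 0.5311 -0.3069  0.02  ]
   ('top', 412, array([ 0.5299, -0.30
[... 249 characters left out ...]
), 0.068, np.float64(0.033))
brush [0.7036 0.093  0.01  ]
   ('top', 797, array([0.709 , 0.0964]), 0.0928, np.float64(0.0085))
   ('scene', 558, array([0.7012, 0.0979]), 0.0909, np.float64(0.0076))
can1 [ 0.8151 -0.1452  0.05  ]
   ('top', 424, array([ 0.8069, -0.1451]), 0.0432, np.float64(0.0369))
   ('scene', 385, array([ 0.807 , -0.1457]), 0.0427, np.float64(0.04))
can2 [ 0.7715 -0.2673  0.05  ]
   ('top', 313, array([ 0.7789, -0.2709]), 0.0328, np.float64(0.0468))
   ('scene', 364, array([ 0.7769, -0.2712]), 0.0338, np.float64(0.0456))
440 300 [ 0.572 -0.13   0.004]
300 250 [ 0.642  0.078 -0.001]
375 300 [ 0.57  -0.036  0.001]
665 300 [ 0.576 -0.448  0.038]
390 500 [ 0.114 -0.057 -0.79 ]
```

Emit:
drive_tool --motion '[{"tx": 0.0378,"ty": -0.0196},{"tx": 0.0378,"ty": -0.0196},{"tx": 0.0378,"ty": -0.0196},{"tx": 0.0378,"ty": -0.0196},{"tx": 0.0378,"ty": -0.0196},{"tx": 0.0378,"ty": -0.0196},{"tx": 0.0378,"ty": -0.0196},{"tx": 0.0378,"ty": -0.0196,"tz": 0.02},{"tx": 0.0378,"ty": -0.0196,"tz": 0.02},{"tx": 0.0378,"ty": -0.0196,"tz": 0.02},{"tx": 0.0378,"ty": -0.0196,"tz": 0.02},{"tx": 0.0378,"ty": -0.0196,"tz": 0.02},{},{}]' --fingers -1

```text
validation failed for argument at $.mo...
```

```bash
cat > st.py <<'E'
from h import *
def st():
    s=bot.get_state(); R=cv2.Rodrigues(s['ee_rot'])[0]
    print('t',round(s['clock'],2),'p',s['position'].round(4),'yaw',round(np.arctan2(R[1,0],R[0,0]),4),'tilt',R[:2,2].round(4),'q',s['qpos'].round(2),'F',s['wrist_force'].round(1),'T',s['ft_torque'].round(2),'w',round(s['width'],4),s['gripper_force'])
    return s,R
def go(x,y,z):
    s,R=st(); print('tool shift',(R.T@(np.array([x,y,z])-s['position'])).round(4))
E
python3 -c "
from st import *
go(.602,-.192,.018)"
```

```text
t 0.1 p [ 0.3    -0.6043  0.2158] yaw 0.4608 tilt [-0.0006  0.001 ] q [ 0.96  0.43  0.07  1.61 -0.03  1.11 -0.07] F [ 0.3 -0.6 -0.5] T [ 0.04 -0.03 -0.01] w 0.0938 0.0
tool shift [ 0.4539 -0.2347  0.1981]
```

Emit:
drive_tool --motion '[{"tx": 0.0378,"ty": -0.0196,"tz": 0,"roll": 0},{"tx": 0.0378,"ty": -0.0196,"tz": 0,"roll": 0},{"tx": 0.0378,"ty": -0.0196,"tz": 0,"roll": 0},{"tx": 0.0378,"ty": -0.0196,"tz": 0,"roll": 0},{"tx": 0.0378,"ty": -0.0196,"tz": 0,"roll": 0},{"tx": 0.0378,"ty": -0.0196,"tz": 0,"roll": 0},{"tx": 0.0378,"ty": -0.0196,"tz": 0,"roll": 0},{"tx": 0.0378,"ty": -0.0196,"tz": 0.02,"roll": 0},{"tx": 0.0378,"ty": -0.0196,"tz": 0.02,"roll": 0},{"tx": 0.0378,"ty": -0.0196,"tz": 0.02,"roll": 0},{"tx": 0.0378,"ty": -0.0196,"tz": 0.02,"roll": 0},{"tx": 0.0378,"ty": -0.0196,"tz": 0.02,"roll": 0},{"tx": 0,"ty": 0,"tz": 0,"roll": 0},{"tx": 0,"ty": 0,"tz": 0,"roll": 0}]' --fingers -1

```text
clock: 1.85
position: [0.6014, -0.1927, 0.1163]
ee_rot: [-3.059, -0.717, 0.001]
wrist_force: [-0.0, -1.5, -0.3]
width: 0.0939
gripper_force: 0.0
```

```bash
python3 -c "
from st import *
go(.602,-.192,.018)"
```

```text
t 1.85 p [ 0.6014 -0.1927  0.1163] yaw 0.4606 tilt [-0.0007 -0.0002] q [ 0.29  0.46 -0.11  1.79  0.06  0.9  -0.96] F [-0.  -1.5 -0.3] T [-0.05  0.05  0.04] w 0.0939 0.0
tool shift [ 0.0009 -0.0004  0.0983]
```

Emit:
drive_tool --motion '[{"tx": 0.0009,"ty": -0.0004,"tz": 0.02,"roll": 0},{"tx": 0,"ty": 0,"tz": 0.02,"roll": 0},{"tx": 0,"ty": 0,"tz": 0.02,"roll": 0},{"tx": 0,"ty": 0,"tz": 0.02,"roll": 0},{"tx": 0,"ty": 0,"tz": 0.0125,"roll": 0},{"tx": 0,"ty": 0,"tz": 0.0055,"roll": 0}]'

```text
clock: 2.6
position: [0.6022, -0.1914, 0.0175]
ee_rot: [-3.058, -0.717, 0.001]
wrist_force: [-0.1, 0.2, 0.2]
width: 0.0939
gripper_force: 0.0
```

Emit:
drive_tool --motion '[{"tx": 0,"ty": 0,"tz": 0,"roll": 0},{"tx": 0,"ty": 0,"tz": 0,"roll": 0},{"tx": 0,"ty": 0,"tz": 0,"roll": 0},{"tx": 0,"ty": 0,"tz": 0,"roll": 0},{"tx": 0,"ty": 0,"tz": 0,"roll": 0},{"tx": 0,"ty": 0,"tz": 0,"roll": 0}]' --fingers 1

```text
clock: 3.35
position: [0.6026, -0.1915, 0.0186]
ee_rot: [3.059, 0.717, 0.0]
wrist_force: [0.1, -0.7, 1.3]
width: 0.0433
gripper_force: 30.0
```

Emit:
drive_tool --motion '[{"tx": 0,"ty": 0,"tz": 0,"roll": 0},{"tx": 0,"ty": 0,"tz": 0,"roll": 0},{"tx": 0,"ty": 0,"tz": 0,"roll": 0},{"tx": 0,"ty": 0,"tz": 0,"roll": -0.175},{"tx": 0,"ty": 0,"tz": 0,"roll": -0.175},{"tx": 0,"ty": 0,"tz": 0,"roll": -0.175},{"tx": 0,"ty": 0,"tz": 0,"roll": -0.175},{"tx": 0,"ty": 0,"tz": 0,"roll": -0.175},{"tx": 0,"ty": 0,"tz": 0,"roll": -0.175},{"tx": 0,"ty": 0,"tz": 0,"roll": -0.175},{"tx": 0,"ty": 0,"tz": 0,"roll": -0.175},{"tx": 0,"ty": 0,"tz": 0,"roll": -0.17},{"tx": 0,"ty": 0,"tz": 0,"roll": 0},{"tx": 0,"ty": 0,"tz": 0,"roll": 0}]' --fingers -0.3

```text
clock: 5.1
position: [0.6024, -0.1915, 0.0184]
ee_rot: [-1.662, -2.666, -0.0]
wrist_force: [0.5, -0.3, 1.2]
width: 0.0609
gripper_force: 0.0
```

Emit:
drive_tool --motion '[{"tx": 0,"ty": 0,"tz": 0,"roll": 0},{"tx": 0,"ty": 0,"tz": 0,"roll": 0},{"tx": 0,"ty": 0,"tz": 0,"roll": 0},{"tx": 0,"ty": 0,"tz": 0,"roll": 0},{"tx": 0,"ty": 0,"tz": 0,"roll": 0}]' --fingers 1

```text
clock: 5.72
position: [0.6026, -0.1914, 0.0185]
ee_rot: [1.656, 2.669, 0.0]
wrist_force: [-0.5, 0.6, -0.5]
width: 0.0432
gripper_force: 30.0
```

```bash
python3 -c "
from st import *
go(.5225,.1265,.14)"
```

```text
t 5.72 p [ 0.6026 -0.1914  0.0185] yaw 2.0308 tilt [0.0002 0.0001] q [ 0.57  0.63 -0.49  1.82  0.4   0.79  0.33] F [-0.5  0.6 -0.5] T [ 0.12 -0.18 -0.03] w 0.0432 29.999985665199347
tool shift [ 0.3204  0.0694 -0.1214]
```

Emit:
drive_tool --motion '[{"tx": 0,"ty": 0,"tz": -0.01,"roll": 0},{"tx": 0,"ty": 0,"tz": -0.03,"roll": 0},{"tx": 0,"ty": 0,"tz": -0.04,"roll": 0},{"tx": 0,"ty": 0,"tz": -0.0414,"roll": 0},{"tx": 0.02,"ty": 0.0044,"tz": 0,"roll": 0},{"tx": 0.04,"ty": 0.0086,"tz": 0,"roll": 0},{"tx": 0.04,"ty": 0.0086,"tz": 0,"roll": 0},{"tx": 0.04,"ty": 0.0086,"tz": 0,"roll": 0},{"tx": 0.04,"ty": 0.0086,"tz": 0,"roll": 0},{"tx": 0.04,"ty": 0.0086,"tz": 0,"roll": 0},{"tx": 0.04,"ty": 0.0086,"tz": 0,"roll": 0},{"tx": 0.04,"ty": 0.0086,"tz": 0,"roll": 0},{"tx": 0.0204,"ty": 0.0048,"tz": 0,"roll": 0},{"tx": 0,"ty": 0,"tz": 0,"roll": 0}]'

```text
clock: 7.48
position: [0.5212, 0.1284, 0.1396]
ee_rot: [-1.652, -2.671, 0.0]
wrist_force: [0.2, -0.5, -2.3]
width: 0.0429
gripper_force: 30.0
```

Emit:
drive_tool --motion '[{"tx": 0,"ty": 0,"tz": 0,"roll": -0.17},{"tx": 0,"ty": 0,"tz": 0,"roll": -0.17},{"tx": 0,"ty": 0,"tz": 0,"roll": -0.17},{"tx": 0,"ty": 0,"tz": 0,"roll": -0.17},{"tx": 0,"ty": 0,"tz": 0,"roll": -0.17},{"tx": 0,"ty": 0,"tz": 0,"roll": -0.17},{"tx": 0,"ty": 0,"tz": 0,"roll": -0.17},{"tx": 0,"ty": 0,"tz": 0,"roll": -0.17},{"tx": 0,"ty": 0,"tz": 0,"roll": -0.17},{"tx": 0,"ty": 0,"tz": 0,"roll": -0.17},{"tx": 0,"ty": 0,"tz": 0,"roll": -0.17},{"tx": 0,"ty": 0,"tz": 0,"roll": -0.17},{"tx": 0,"ty": 0,"tz": 0,"roll": 0}]'

```text
clock: 9.1
position: [0.5222, 0.1254, 0.1393]
ee_rot: [1.404, -2.809, -0.001]
wrist_force: [-0.2, -0.1, -1.8]
width: 0.0433
gripper_force: 30.0
```

```bash
python3 - <<'E'
from st import *
go(.5225,.1265,.14)
for n in('scene','top'):
    p,d=bot.snapshot(n); np.savez(n+'1.npz',p=p,d=d)
    u,v=map(int,proj(n,(.5225,.1265,.08))); print(n,u,v)
    if n=='scene': cv2.imwrite('pics/s1.png',cv2.resize(p[max(v-75,0):v+75,max(u-100,0):u+100],(800,600),interpolation=cv2.INTER_CUBIC))
E
```

```text
t 9.1 p [0.5222 0.1254 0.1393] yaw -2.2144 tilt [-0.0011  0.0001] q [ 0.52  0.52 -1.12  1.94  0.55  1.03  1.65] F [-0.2 -0.1 -1.8] T [ 0.05 -0.09 -0.06] w 0.0433 29.998668367043138
tool shift [-0.001   0.0004 -0.0007]
scene 169 229
top 160 209
```

View pics/s1.png

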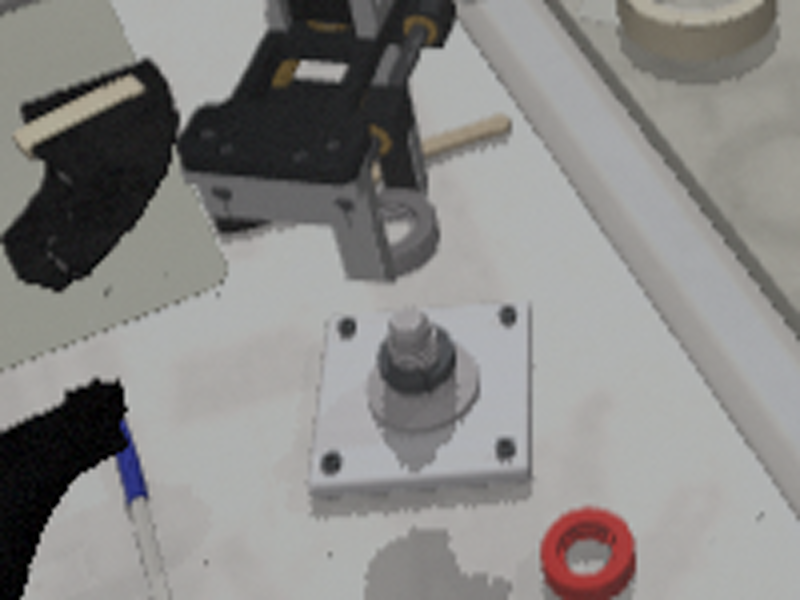

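Scene crop: the gauge hangs level in the fingers above and behind the stud in view, stud tip at crop (408,318), collar below at (416,365), plate screws at (347,327), (508,316), (506,448), (331,462).

```bash
python3 - <<'E'
from st import *
def X(a,b,c,d):
    A=np.cross([*a,1],[*c,1]);B=np.cross([*b,1],[*d,1]);p=np.cross(A,B);return p[:2]/p[2]
k=.64
t=X((248,288),(301,315),(275,369),(221,343))*k; print('top plate',ray('top',*t,.014).round(4))
s=X((347,327),(508,316),(506,448),(331,462))/4+[69,154]; print('scene plate',ray('scene',*s,.014).round(4))
print('scene tip',ray('scene',408/4+69,318/4+154,.07).round(4))
# grey-level circle of tip/collar in top0, gauge circle by hough in both for bias
p=np.load('top0.npz')['p']; g=cv2.cvtColor(p,6)
c=g[178:240,134:196]; cv2.imwrite('pics/t2.png',cv2.resize(c,(600,600),interpolation=cv2.INTER_CUBIC))
c=g[148:210,278:340]; q=cv2.resize(c,None,fx=4,fy=4,interpolation=cv2.INTER_CUBIC)
h=cv2.HoughCircles(q,cv2.HOUGH_GRADIENT,1.5,200,param1=120,param2=20,minRadius=30,maxRadius=48)
for x,y,r in h[0]: print('gauge top',ray('top',x/4+278-.375,y/4+148-.375,.019).round(4),r/4)
E
```

```text
top plate [0.523  0.1265 0.014 ]
scene plate [0.5212 0.1266 0.014 ]
scene tip [0.5203 0.1265 0.07  ]
gauge top [ 0.5999 -0.1925  0.019 ] 7.7625
```

View pics/t2.png

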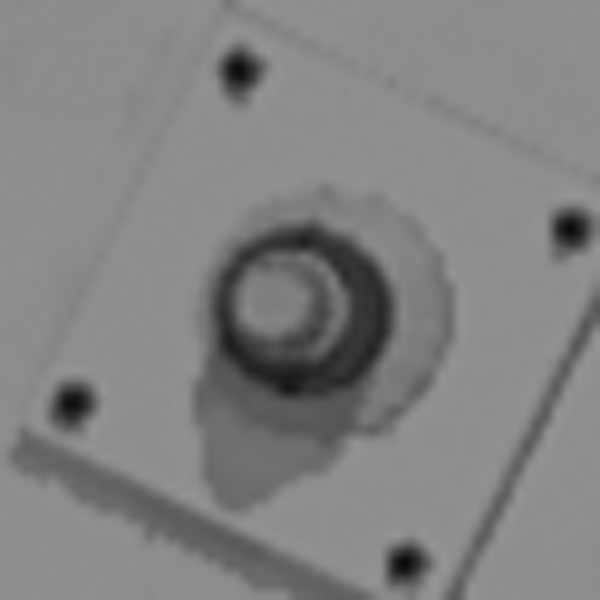

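Top crop: stud tip centre at (272,303), collar's dark circle centred at (303,310), screws at (240,70), (571,229), (407,563), (73,404).

```bash
python3 - <<'E'
from st import *
f=62/600
for nm,u,v,z in (('tip',272,303,.07),('collar',303,310,.045),('plate',322.5,316.5,.014)): print(nm,ray('top',134+u*f-.45,178+v*f-.45,z).round(4))
go(.523,.127,.09)
E
```

```text
tip [0.5237 0.127  0.07  ]
collar [0.5234 0.1256 0.045 ]
plate [0.5234 0.1277 0.014 ]
t 9.2 p [0.5223 0.1258 0.1396] yaw -2.2173 tilt [-0.0006 -0.0001] q [ 0.52  0.52 -1.12  1.94  0.55  1.03  1.65] F [-1.4  0.1 -1.5] T [ 0.11 -0.1  -0.01] w 0.0433 29.999612575338688
tool shift [-0.0014  0.0001  0.0496]
```

Emit:
drive_tool --motion '[{"tx": -0.0016,"ty": 0.0,"tz": 0,"roll": 0},{"tx": 0,"ty": 0,"tz": 0.015,"roll": 0},{"tx": 0,"ty": 0,"tz": 0.015,"roll": 0},{"tx": 0,"ty": 0,"tz": 0.013,"roll": 0},{"tx": 0,"ty": 0,"tz": 0.006,"roll": 0},{"tx": 0,"ty": 0,"tz": 0.006,"roll": 0},{"tx": 0,"ty": 0,"tz": 0.004,"roll": 0},{"tx": 0,"ty": 0,"tz": 0,"roll": 0},{"tx": 0,"ty": 0,"tz": 0,"roll": 0}]'

```text
clock: 10.32
position: [0.5235, 0.1278, 0.0812]
ee_rot: [-1.407, 2.808, -0.0]
wrist_force: [-0.0, -0.0, -1.4]
width: 0.0432
gripper_force: 30.0
```

```bash
python3 - <<'E'
from st import *
go(.523,.1273,.075)
p,d=bot.snapshot('scene'); u,v=170,233
cv2.imwrite('pics/s3.png',cv2.resize(p[v-45:v+45,u-60:u+60],(800,600),interpolation=cv2.INTER_CUBIC))
E
```

```text
t 10.32 p [0.5235 0.1278 0.0812] yaw -2.2125 tilt [0.0004 0.0001] q [ 0.46  0.59 -1.05  1.98  0.64  0.94  1.58] F [-0.  -0.  -1.4] T [ 0.12 -0.1   0.02] w 0.0432 29.999682348570786
tool shift [0.0007 0.0001 0.0062]
```

View pics/s3.png

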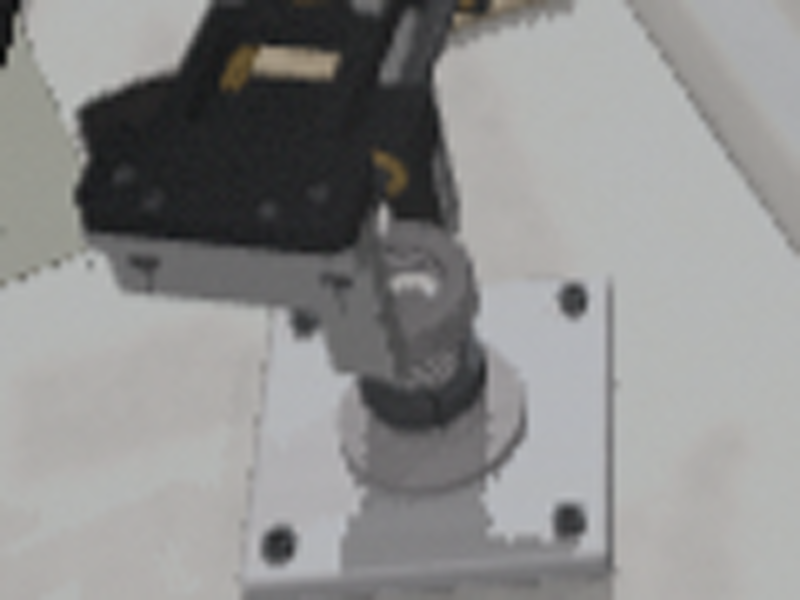

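The gauge (crop 420,290) surrounds the stud's tip, level, collar visible below at (425,395); no contact force. Lowering gently.

Emit:
drive_tool --motion '[{"tx": 0,"ty": 0,"tz": 0.002,"roll": 0},{"tx": 0,"ty": 0,"tz": 0.002,"roll": 0},{"tx": 0,"ty": 0,"tz": 0.002,"roll": 0},{"tx": 0,"ty": 0,"tz": 0.001,"roll": 0},{"tx": 0,"ty": 0,"tz": 0.001,"roll": 0},{"tx": 0,"ty": 0,"tz": 0,"roll": 0}]'

```text
clock: 11.12
position: [0.5234, 0.1277, 0.0729]
ee_rot: [1.408, -2.809, -0.0]
wrist_force: [-0.2, -0.3, -1.3]
width: 0.0427
gripper_force: 30.0
```

Emit:
drive_tool --motion '[{"tx": 0,"ty": 0,"tz": 0.0005,"roll": 0},{"tx": 0,"ty": 0,"tz": 0.0005,"roll": 0},{"tx": 0,"ty": 0,"tz": 0.0005,"roll": 0},{"tx": 0,"ty": 0,"tz": 0.0005,"roll": 0},{"tx": 0,"ty": 0,"tz": 0,"roll": 0}]'

```text
clock: 11.75
position: [0.5234, 0.1277, 0.0709]
ee_rot: [-1.408, 2.809, 0.0]
wrist_force: [0.1, 0.1, -1.7]
width: 0.0434
gripper_force: 30.0
```

Emit:
drive_tool --motion '[{"tx": 0,"ty": 0,"tz": 0.0005,"roll": 0},{"tx": 0,"ty": 0,"tz": 0.0005,"roll": 0},{"tx": 0,"ty": 0,"tz": 0.0005,"roll": 0},{"tx": 0,"ty": 0,"tz": 0,"roll": 0}]'

```text
clock: 12.25
position: [0.5233, 0.1277, 0.0694]
ee_rot: [1.408, -2.809, -0.0]
wrist_force: [0.5, 0.3, -1.5]
width: 0.0432
gripper_force: 30.0
```

Emit:
drive_tool --motion '[{"tx": 0,"ty": 0,"tz": 0.0004,"roll": 0},{"tx": 0,"ty": 0,"tz": 0.0004,"roll": 0},{"tx": 0,"ty": 0,"tz": 0.0004,"roll": 0},{"tx": 0,"ty": 0,"tz": 0,"roll": 0}]'

```text
clock: 12.75
position: [0.5234, 0.1277, 0.0682]
ee_rot: [1.408, -2.809, 0.0]
wrist_force: [-0.2, -0.2, -0.8]
width: 0.043
gripper_force: 30.0
```

Emit:
drive_tool --motion '[{"tx": 0,"ty": 0,"tz": 0.0004,"roll": 0},{"tx": 0,"ty": 0,"tz": 0.0004,"roll": 0},{"tx": 0,"ty": 0,"tz": 0,"roll": 0}]'

```text
clock: 13.12
position: [0.5234, 0.1276, 0.0674]
ee_rot: [1.407, -2.809, 0.0]
wrist_force: [-1.5, -0.9, 0.2]
width: 0.0433
gripper_force: 30.0
```

Emit:
drive_tool --motion '[{"tx": 0,"ty": 0,"tz": 0.0004,"roll": 0},{"tx": 0,"ty": 0,"tz": 0.0004,"roll": 0},{"tx": 0,"ty": 0,"tz": 0,"roll": 0}]'

```text
clock: 13.5
position: [0.5235, 0.1277, 0.0671]
ee_rot: [-1.407, 2.809, -0.001]
wrist_force: [-3.4, -3.6, 11.4]
width: 0.0436
gripper_force: 30.0
```

```bash
python3 -c "
from st import *
st()"
```

```text
t 13.5 p [0.5235 0.1277 0.0671] yaw -2.2125 tilt [ 0.0003 -0.0005] q [ 0.44  0.61 -1.03  1.99  0.67  0.92  1.56] F [-3.4 -3.6 11.4] T [-0.93  0.75 -0.01] w 0.0436 30.003385654999875
```

Emit:
drive_tool --motion '[{"tx": 0.0005,"ty": 0,"tz": -0.0003,"roll": 0},{"tx": 0,"ty": 0,"tz": 0,"roll": 0}]'

```text
clock: 13.75
position: [0.5234, 0.1276, 0.0672]
ee_rot: [-1.407, 2.808, -0.0]
wrist_force: [-0.5, -1.2, 7.1]
width: 0.0435
gripper_force: 30.0
```

```bash
python3 -c "
from st import *
st()"
```

```text
t 13.75 p [0.5234 0.1276 0.0672] yaw -2.2124 tilt [0.0007 0.0003] q [ 0.44  0.61 -1.03  1.99  0.67  0.92  1.56] F [-0.5 -1.2  7.1] T [-0.31  0.07 -0.04] w 0.0435 30.00150658772327
```

Emit:
drive_tool --motion '[{"tx": 0,"ty": 0,"tz": 0.0001,"roll": 0.1},{"tx": 0,"ty": 0,"tz": 0.00016,"roll": 0.1},{"tx": 0,"ty": 0,"tz": 0.00016,"roll": 0.1},{"tx": 0,"ty": 0,"tz": 0.00016,"roll": 0.1},{"tx": 0,"ty": 0,"tz": 0.00016,"roll": 0.1}]'

```text
clock: 14.38
position: [0.5237, 0.1273, 0.0665]
ee_rot: [-0.663, 3.07, -0.0]
wrist_force: [1.4, -2.5, 4.1]
width: 0.0432
gripper_force: 30.0
```

```bash
python3 -c "
from st import *
st()"
```

```text
t 14.38 p [0.5237 0.1273 0.0665] yaw -2.7159 tilt [0.0011 0.0001] q [ 0.37  0.56 -0.92  2.    0.58  0.87  1.13] F [ 1.4 -2.5  4.1] T [-0.51 -0.4   0.02] w 0.0432 29.999246480874717
```

Emit:
drive_tool --motion '[{"tx": 0,"ty": 0,"tz": 0.00024,"roll": 0.15},{"tx": 0,"ty": 0,"tz": 0.00024,"roll": 0.15},{"tx": 0,"ty": 0,"tz": 0.00024,"roll": 0.15},{"tx": 0,"ty": 0,"tz": 0.00024,"roll": 0.15},{"tx": 0,"ty": 0,"tz": 0.00024,"roll": 0.15},{"tx": 0,"ty": 0,"tz": 0.00024,"roll": 0.15},{"tx": 0,"ty": 0,"tz": 0,"roll": 0}]'

```text
clock: 15.25
position: [0.5234, 0.1276, 0.065]
ee_rot: [0.731, 3.054, 0.0]
wrist_force: [0.3, -1.8, 6.3]
width: 0.0432
gripper_force: 30.0
```

```bash
python3 -c "
from st import *
st()"
```

```text
t 15.25 p [0.5234 0.1276 0.065 ] yaw 2.6717 tilt [ 0.0009 -0.0001] q [ 0.22  0.49 -0.71  2.    0.44  0.8   0.35] F [ 0.3 -1.8  6.3] T [-0.36 -0.19 -0.04] w 0.0432 30.002073834766634
```

Emit:
drive_tool --motion '[{"tx": 0,"ty": 0,"tz": 0.00023,"roll": 0.15},{"tx": 0,"ty": 0,"tz": 0.00023,"roll": 0.15},{"tx": 0,"ty": 0,"tz": 0.00023,"roll": 0.15},{"tx": 0,"ty": 0,"tz": 0.00024,"roll": 0.15},{"tx": 0,"ty": 0,"tz": 0.00024,"roll": 0.15},{"tx": 0,"ty": 0,"tz": 0.00024,"roll": 0.15},{"tx": 0,"ty": 0,"tz": 0.00024,"roll": 0.15},{"tx": 0,"ty": 0,"tz": 0.00024,"roll": 0.15},{"tx": 0,"ty": 0,"tz": 0.00024,"roll": 0.15},{"tx": 0,"ty": 0,"tz": 0,"roll": 0}]'

```text
clock: 16.5
position: [0.5237, 0.1276, 0.0629]
ee_rot: [2.479, 1.929, 0.002]
wrist_force: [1.8, -1.9, 6.1]
width: 0.043
gripper_force: 30.0
```

```bash
python3 -c "
from st import *
st()"
```

```text
t 16.5 p [0.5237 0.1276 0.0629] yaw 1.3229 tilt [0.0011 0.0001] q [-0.03  0.43 -0.4   2.02  0.24  0.74 -0.83] F [ 1.8 -1.9  6.1] T [-0.52 -0.47 -0.1 ] w 0.043 30.002246316871606
```

Emit:
drive_tool --motion '[{"tx": 0,"ty": 0.0002,"tz": 0.00016,"roll": 0.1},{"tx": 0,"ty": 0,"tz": 0.00016,"roll": 0.1},{"tx": 0,"ty": 0,"tz": 0.00016,"roll": 0.1},{"tx": 0,"ty": 0,"tz": 0.00016,"roll": 0.1},{"tx": 0,"ty": 0,"tz": 0.00016,"roll": 0.1},{"tx": 0,"ty": 0,"tz": 0,"roll": 0}]'

```text
clock: 17.25
position: [0.5239, 0.1275, 0.0621]
ee_rot: [2.879, 1.257, 0.002]
wrist_force: [1.7, -0.6, 8.1]
width: 0.0431
gripper_force: 30.0
```

```bash
python3 -c "
from st import *
st()"
```

```text
t 17.25 p [0.5239 0.1275 0.0621] yaw 0.8236 tilt [0.0011 0.0002] q [-0.13  0.42 -0.28  2.03  0.17  0.72 -1.26] F [ 1.7 -0.6  8.1] T [-0.49 -0.32 -0.07] w 0.0431 30.002227836521342
```

Emit:
drive_tool --motion '[{"tx": 0,"ty": 0,"tz": 0.00014,"roll": 0.1},{"tx": 0,"ty": 0,"tz": 0.00014,"roll": 0.1},{"tx": 0,"ty": 0,"tz": 0.00014,"roll": 0.1},{"tx": 0,"ty": 0,"tz": 0.00014,"roll": 0.1},{"tx": 0,"ty": 0,"tz": 0,"roll": 0}]'

```text
clock: 17.88
position: [0.5239, 0.1274, 0.0615]
ee_rot: [3.071, 0.66, 0.002]
wrist_force: [1.8, -1.8, 6.0]
width: 0.0434
gripper_force: 30.0
```

```bash
python3 -c "
from st import *
st()"
```

```text
t 17.88 p [0.5239 0.1274 0.0615] yaw 0.4236 tilt [0.001  0.0001] q [-0.2   0.41 -0.19  2.03  0.12  0.71 -1.61] F [ 1.8 -1.8  6. ] T [-0.56 -0.36 -0.08] w 0.0434 30.002441597753204
```

Emit:
drive_tool --motion '[{"tx": 0,"ty": 0,"tz": 0.00016,"roll": 0.1},{"tx": 0,"ty": 0,"tz": 0.00016,"roll": 0.1},{"tx": 0,"ty": 0,"tz": 0.00016,"roll": 0.1},{"tx": 0,"ty": 0,"tz": 0.00016,"roll": 0.1},{"tx": 0,"ty": 0,"tz": 0,"roll": 0}]'

```text
clock: 18.5
position: [0.5239, 0.1274, 0.0608]
ee_rot: [3.141, 0.037, 0.001]
wrist_force: [0.8, -3.0, 7.6]
width: 0.0432
gripper_force: 30.0
```

```bash
python3 -c "
from st import *
st()"
```

```text
t 18.5 p [0.5239 0.1274 0.0608] yaw 0.0236 tilt [ 0.001 -0.   ] q [-0.28  0.41 -0.1   2.04  0.06  0.7  -1.96] F [ 0.8 -3.   7.6] T [-0.61 -0.3  -0.03] w 0.0432 30.002592140226625
```

Emit:
drive_tool --motion '[{"tx": 0,"ty": 0.0002,"tz": 0.00015,"roll": 0.1},{"tx": 0,"ty": 0,"tz": 0.00016,"roll": 0.1},{"tx": 0,"ty": 0,"tz": 0.00016,"roll": 0.1},{"tx": 0,"ty": 0,"tz": 0,"roll": 0}]'

```text
clock: 19.0
position: [0.5238, 0.1273, 0.0603]
ee_rot: [-3.111, 0.433, -0.001]
wrist_force: [1.3, -1.9, 7.2]
width: 0.0434
gripper_force: 30.0
```

```bash
python3 -c "
from st import *
st()"
```

```text
t 19.0 p [0.5238 0.1273 0.0603] yaw -0.2764 tilt [0.0009 0.0001] q [-0.34  0.41 -0.02  2.04  0.02  0.7  -2.22] F [ 1.3 -1.9  7.2] T [-0.42 -0.27 -0.07] w 0.0434 30.00210542581044
```

Emit:
drive_tool --motion '[{"tx": 0,"ty": 0,"tz": 0,"roll": 0},{"tx": 0,"ty": 0,"tz": 0,"roll": 0},{"tx": 0,"ty": 0,"tz": 0,"roll": 0},{"tx": 0,"ty": 0,"tz": 0,"roll": -0.17},{"tx": 0,"ty": 0,"tz": 0,"roll": -0.17},{"tx": 0,"ty": 0,"tz": 0,"roll": -0.17},{"tx": 0,"ty": 0,"tz": 0,"roll": -0.17},{"tx": 0,"ty": 0,"tz": 0,"roll": -0.17},{"tx": 0,"ty": 0,"tz": 0,"roll": -0.17},{"tx": 0,"ty": 0,"tz": 0,"roll": -0.17},{"tx": 0,"ty": 0,"tz": 0,"roll": -0.17},{"tx": 0,"ty": 0,"tz": 0,"roll": -0.17},{"tx": 0,"ty": 0,"tz": 0,"roll": -0.17},{"tx": 0,"ty": 0,"tz": 0,"roll": -0.17},{"tx": 0,"ty": 0,"tz": 0,"roll": -0.17},{"tx": 0,"ty": 0,"tz": 0,"roll": -0.17},{"tx": 0,"ty": 0,"tz": 0,"roll": -0.17},{"tx": 0,"ty": 0,"tz": 0,"roll": 0}]' --fingers -0.3

```text
clock: 21.25
position: [0.5232, 0.1269, 0.0599]
ee_rot: [-1.563, -2.725, -0.0]
wrist_force: [0.0, -0.3, 0.4]
width: 0.0611
gripper_force: 0.0
```

```bash
python3 - <<'E'
from st import *
go(.5236,.1273,.0600)
p,d=bot.snapshot('scene'); u,v=170,233
cv2.imwrite('pics/s4.png',cv2.resize(p[v-45:v+45,u-60:u+60],(800,600),interpolation=cv2.INTER_CUBIC))
E
```

```text
t 21.25 p [0.5232 0.1269 0.0599] yaw 2.1001 tilt [-0.0005  0.0003] q [ 0.11  0.47 -0.58  2.01  0.36  0.76 -0.15] F [ 0.  -0.3  0.4] T [ 0.   -0.13 -0.06] w 0.0611 0.0
tool shift [ 0.0001  0.0006 -0.0001]
```

View pics/s4.png

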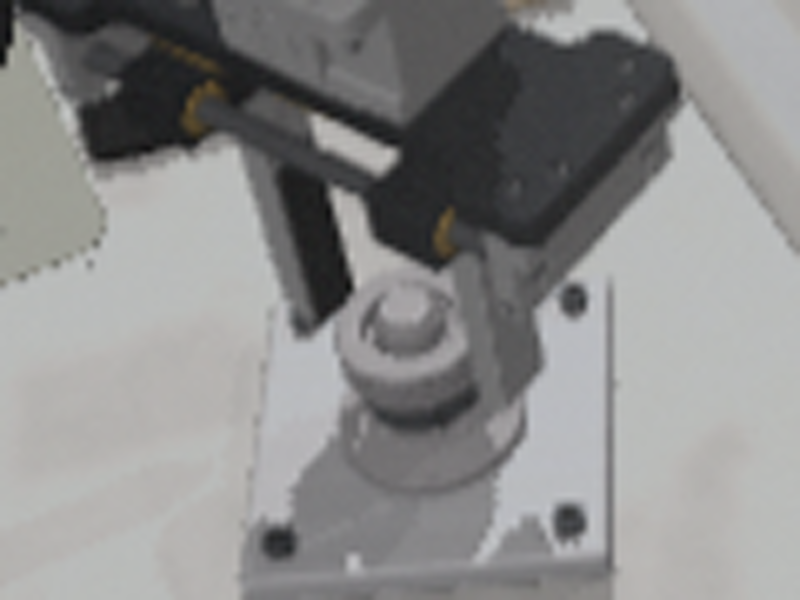

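The gauge (405,340) sits level on the thread with its underside just above the collar. Re-gripping.

Emit:
drive_tool --motion '[{"tx": 0,"ty": 0.0005,"tz": 0,"roll": 0},{"tx": 0,"ty": 0,"tz": 0,"roll": 0},{"tx": 0,"ty": 0,"tz": 0,"roll": 0},{"tx": 0,"ty": 0,"tz": 0,"roll": 0},{"tx": 0,"ty": 0,"tz": 0,"roll": 0}]' --fingers 1

```text
clock: 21.92
position: [0.5237, 0.1274, 0.0602]
ee_rot: [-1.562, -2.726, -0.0]
wrist_force: [-0.7, 0.3, 1.8]
width: 0.043
gripper_force: 30.0
```

Emit:
drive_tool --motion '[{"tx": 0,"ty": 0,"tz": 8e-05,"roll": 0.05},{"tx": 0,"ty": 0,"tz": 0.00016,"roll": 0.1},{"tx": 0,"ty": 0,"tz": 0.00016,"roll": 0.1},{"tx": 0,"ty": 0,"tz": 0.00016,"roll": 0.1},{"tx": 0,"ty": 0,"tz": 0,"roll": 0}]'

```text
clock: 22.55
position: [0.5237, 0.1274, 0.0596]
ee_rot: [2.012, 2.412, -0.0]
wrist_force: [-0.6, -0.3, 1.2]
width: 0.0432
gripper_force: 30.0
```

```bash
python3 -c "
from st import *
st()"
```

```text
t 22.55 p [0.5237 0.1274 0.0596] yaw 1.7513 tilt [ 0.0001 -0.0002] q [ 0.05  0.45 -0.5   2.02  0.31  0.75 -0.46] F [-0.6 -0.3  1.2] T [-0.08 -0.11 -0.05] w 0.0432 30.000641997903585
```

Emit:
drive_tool --motion '[{"tx": 0,"ty": 0,"tz": 0.00016,"roll": 0.1},{"tx": 0,"ty": 0,"tz": 0.00016,"roll": 0.1},{"tx": 0,"ty": 0,"tz": 0.00016,"roll": 0.1},{"tx": 0,"ty": 0,"tz": 0,"roll": 0}]'

```text
clock: 23.05
position: [0.5238, 0.1274, 0.0591]
ee_rot: [2.348, 2.087, 0.0]
wrist_force: [0.0, -0.3, 0.3]
width: 0.0427
gripper_force: 30.0
```

```bash
python3 -c "
from st import *
st()"
```

```text
t 23.05 p [0.5238 0.1274 0.0591] yaw 1.4534 tilt [ 0.0001 -0.0001] q [-0.01  0.44 -0.43  2.02  0.27  0.74 -0.72] F [ 0.  -0.3  0.3] T [-0.06 -0.06 -0.03] w 0.0427 30.000670007430017
```

Emit:
drive_tool --motion '[{"tx": 0,"ty": 0,"tz": 0.00016,"roll": 0.1},{"tx": 0,"ty": 0,"tz": 0.00016,"roll": 0.1},{"tx": 0,"ty": 0,"tz": 0.00016,"roll": 0.1},{"tx": 0,"ty": 0,"tz": 0,"roll": 0}]'

```text
clock: 23.55
position: [0.5238, 0.1274, 0.0586]
ee_rot: [2.632, 1.714, 0.0]
wrist_force: [0.9, -0.6, 1.3]
width: 0.0434
gripper_force: 30.0
```

```bash
python3 -c "
from st import *
st()"
```

```text
t 23.55 p [0.5238 0.1274 0.0586] yaw 1.1546 tilt [ 0.0001 -0.0001] q [-0.06  0.43 -0.36  2.02  0.22  0.72 -0.98] F [ 0.9 -0.6  1.3] T [-0.1  -0.09  0.02] w 0.0434 30.00098504824564
```

Emit:
drive_tool --motion '[{"tx": 0,"ty": 0,"tz": 0.00016,"roll": 0.1},{"tx": 0,"ty": 0,"tz": 0.00016,"roll": 0.1},{"tx": 0,"ty": 0,"tz": 0.00016,"roll": 0.1},{"tx": 0,"ty": 0,"tz": 0,"roll": 0}]'

```text
clock: 24.05
position: [0.5238, 0.1273, 0.0581]
ee_rot: [2.859, 1.303, 0.0]
wrist_force: [1.3, -0.5, 1.9]
width: 0.043
gripper_force: 30.0
```

```bash
python3 -c "
from st import *
st()"
```

```text
t 24.05 p [0.5238 0.1273 0.0581] yaw 0.8552 tilt [ 0.0001 -0.0001] q [-0.12  0.42 -0.29  2.03  0.18  0.71 -1.24] F [ 1.3 -0.5  1.9] T [-0.2  -0.16 -0.04] w 0.043 30.001117950305343
```

Emit:
drive_tool --motion '[{"tx": 0,"ty": 0,"tz": 0.00016,"roll": 0.1},{"tx": 0,"ty": 0,"tz": 0.00016,"roll": 0.1},{"tx": 0,"ty": 0,"tz": 0.00016,"roll": 0.1},{"tx": 0,"ty": 0,"tz": 0,"roll": 0}]'

```text
clock: 24.55
position: [0.5238, 0.1273, 0.0577]
ee_rot: [3.021, 0.861, 0.0]
wrist_force: [0.6, -1.1, 2.1]
width: 0.0433
gripper_force: 30.0
```

```bash
python3 -c "
from st import *
st()"
```

```text
t 24.55 p [0.5238 0.1273 0.0577] yaw 0.5556 tilt [ 0.0001 -0.0001] q [-0.18  0.42 -0.22  2.03  0.14  0.71 -1.5 ] F [ 0.6 -1.1  2.1] T [-0.2  -0.2  -0.04] w 0.0433 30.001231965143234
```

Emit:
drive_tool --motion '[{"tx": 0,"ty": 0,"tz": 0.00016,"roll": 0.1},{"tx": 0,"ty": 0,"tz": 0.00016,"roll": 0.1},{"tx": 0,"ty": 0,"tz": 0.00016,"roll": 0.1},{"tx": 0,"ty": 0,"tz": 0,"roll": 0}]'

```text
clock: 25.05
position: [0.5238, 0.1273, 0.0573]
ee_rot: [3.116, 0.4, 0.0]
wrist_force: [0.2, -0.8, 3.8]
width: 0.0431
gripper_force: 30.0
```

```bash
python3 -c "
from st import *
st()"
```

```text
t 25.05 p [0.5238 0.1273 0.0573] yaw 0.2557 tilt [ 0.0001 -0.0001] q [-0.24  0.41 -0.15  2.03  0.09  0.7  -1.76] F [ 0.2 -0.8  3.8] T [-0.24 -0.02 -0.05] w 0.0431 30.00204118201509
```

Emit:
drive_tool --motion '[{"tx": 0,"ty": 0,"tz": 0.00014,"roll": 0.1},{"tx": 0,"ty": 0,"tz": 0.00014,"roll": 0.1},{"tx": 0,"ty": 0,"tz": 0,"roll": 0}]'

```text
clock: 25.42
position: [0.5239, 0.1273, 0.0571]
ee_rot: [3.14, 0.087, 0.0]
wrist_force: [-0.4, -0.4, 7.0]
width: 0.0435
gripper_force: 30.0
```

```bash
python3 -c "
from st import *
st()"
```

```text
t 25.43 p [0.5239 0.1273 0.0571] yaw 0.0552 tilt [ 0.0003 -0.    ] q [-0.28  0.41 -0.1   2.04  0.06  0.69 -1.93] F [-0.4 -0.4  7. ] T [-0.37  0.18 -0.1 ] w 0.0435 30.003535787109286
```

Emit:
drive_tool --motion '[{"tx": 0,"ty": 0,"tz": 0.0001,"roll": 0.1},{"tx": 0,"ty": 0,"tz": 0.0001,"roll": 0.1},{"tx": 0,"ty": 0,"tz": 0,"roll": 0}]'

```text
clock: 25.8
position: [0.5239, 0.1273, 0.057]
ee_rot: [3.133, -0.227, 0.001]
wrist_force: [-0.2, -1.3, 8.9]
width: 0.0434
gripper_force: 30.0
```

```bash
python3 -c "
from st import *
st()"
```

```text
t 25.8 p [0.5239 0.1273 0.057 ] yaw -0.1448 tilt [ 0.0004 -0.    ] q [-0.31  0.41 -0.05  2.04  0.03  0.69 -2.1 ] F [-0.2 -1.3  8.9] T [-0.37  0.19 -0.12] w 0.0434 30.0041022291407
```

Emit:
drive_tool --motion '[{"tx": 0,"ty": 0,"tz": -0.0003,"roll": 0},{"tx": 0,"ty": 0,"tz": 0,"roll": 0},{"tx": 0,"ty": 0,"tz": 0,"roll": 0},{"tx": 0,"ty": 0,"tz": 0,"roll": -0.17},{"tx": 0,"ty": 0,"tz": 0,"roll": -0.17},{"tx": 0,"ty": 0,"tz": 0,"roll": -0.17},{"tx": 0,"ty": 0,"tz": 0,"roll": -0.17},{"tx": 0,"ty": 0,"tz": 0,"roll": -0.17},{"tx": 0,"ty": 0,"tz": 0,"roll": -0.17},{"tx": 0,"ty": 0,"tz": 0,"roll": -0.17},{"tx": 0,"ty": 0,"tz": 0,"roll": -0.17},{"tx": 0,"ty": 0,"tz": 0,"roll": -0.17},{"tx": 0,"ty": 0,"tz": 0,"roll": -0.17},{"tx": 0,"ty": 0,"tz": 0,"roll": -0.17},{"tx": 0,"ty": 0,"tz": 0,"roll": -0.17},{"tx": 0,"ty": 0,"tz": 0,"roll": 0}]' --fingers -0.3

```text
clock: 27.8
position: [0.5236, 0.1272, 0.0568]
ee_rot: [-1.839, -2.546, -0.0]
wrist_force: [-0.6, 0.3, -0.2]
width: 0.0611
gripper_force: 0.0
```

```bash
python3 - <<'E'
from st import *
go(.5238,.1273,.0570)
p,d=bot.snapshot('scene'); u,v=170,233
cv2.imwrite('pics/s5.png',cv2.resize(p[v-45:v+45,u-60:u+60],(800,600),interpolation=cv2.INTER_CUBIC))
E
```

```text
t 27.8 p [0.5236 0.1272 0.0568] yaw 1.8904 tilt [-0.0004  0.0003] q [ 0.08  0.46 -0.53  2.02  0.34  0.75 -0.34] F [-0.6  0.3 -0.2] T [-0.02 -0.08 -0.01] w 0.0611 0.0
tool shift [ 0.0001  0.0002 -0.0002]
```

View pics/s5.png

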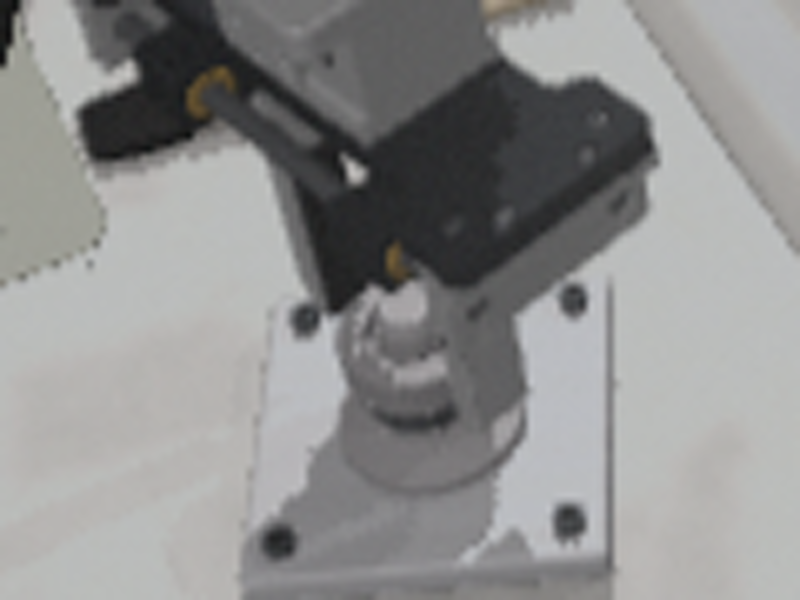

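The gauge (400,360) is now down at the collar, level. Re-grip and take up the play.

Emit:
drive_tool --motion '[{"tx": 0,"ty": 0,"tz": 0,"roll": 0},{"tx": 0,"ty": 0,"tz": 0,"roll": 0},{"tx": 0,"ty": 0,"tz": 0,"roll": 0},{"tx": 0,"ty": 0,"tz": 0,"roll": 0}]' --fingers 1

```text
clock: 28.35
position: [0.5238, 0.1275, 0.057]
ee_rot: [1.839, 2.547, 0.0]
wrist_force: [1.1, -1.5, -0.6]
width: 0.0433
gripper_force: 30.0
```

Emit:
drive_tool --motion '[{"tx": 0,"ty": 0,"tz": 0,"roll": 0.05},{"tx": 0,"ty": 0,"tz": 0,"roll": 0.05},{"tx": 0,"ty": 0,"tz": 0,"roll": 0.05},{"tx": 0,"ty": 0,"tz": 0,"roll": 0.05},{"tx": 0,"ty": 0,"tz": 0,"roll": 0}]'

```text
clock: 28.98
position: [0.5237, 0.1274, 0.0569]
ee_rot: [2.084, 2.351, 0.0]
wrist_force: [1.8, 0.4, -5.2]
width: 0.0431
gripper_force: 30.0
```

```bash
python3 -c "
from st import *
st()"
```

```text
t 28.98 p [0.5237 0.1274 0.0569] yaw 1.691 tilt [0. 0.] q [ 0.04  0.45 -0.48  2.02  0.31  0.74 -0.51] F [ 1.8  0.4 -5.2] T [ 0.05 -0.57  0.02] w 0.0431 29.996295883320272
```

Emit:
drive_tool --motion '[{"tx": 0,"ty": 0,"tz": 0.00015,"roll": 0.05},{"tx": 0,"ty": 0,"tz": 8e-05,"roll": 0.05},{"tx": 0,"ty": 0,"tz": 0,"roll": 0}]'

```text
clock: 29.35
position: [0.5237, 0.1274, 0.0567]
ee_rot: [2.198, 2.245, 0.0]
wrist_force: [1.0, 0.5, -3.6]
width: 0.0434
gripper_force: 30.0
```

```bash
python3 -c "
from st import *
st()"
```

```text
t 29.35 p [0.5237 0.1274 0.0567] yaw 1.5921 tilt [ 0.0001 -0.    ] q [ 0.02  0.45 -0.46  2.02  0.29  0.74 -0.6 ] F [ 1.   0.5 -3.6] T [ 0.02 -0.48  0.11] w 0.0434 29.99709437135607
```

Torque (Tz +0.11) may be starting to rise; continue in small steps.

Emit:
drive_tool --motion '[{"tx": 0,"ty": 0,"tz": 8e-05,"roll": 0.05},{"tx": 0,"ty": 0,"tz": 8e-05,"roll": 0.05},{"tx": 0,"ty": 0,"tz": 0,"roll": 0}]'

```text
clock: 29.72
position: [0.5238, 0.1274, 0.0566]
ee_rot: [2.307, 2.133, 0.0]
wrist_force: [0.8, -0.1, -2.6]
width: 0.0432
gripper_force: 30.0
```

```bash
python3 -c "
from st import *
st()"
```

```text
t 29.73 p [0.5238 0.1274 0.0566] yaw 1.4926 tilt [0.0001 0.    ] q [ 0.    0.45 -0.44  2.02  0.28  0.73 -0.69] F [ 0.8 -0.1 -2.6] T [-0.01 -0.39  0.16] w 0.0432 29.99768179608509
```

Emit:
drive_tool --motion '[{"tx": 0,"ty": 0,"tz": 6e-05,"roll": 0.05},{"tx": 0,"ty": 0,"tz": 6e-05,"roll": 0.04},{"tx": 0,"ty": 0,"tz": 0,"roll": 0}]'

```text
clock: 30.1
position: [0.5238, 0.1274, 0.0565]
ee_rot: [2.401, 2.026, 0.0]
wrist_force: [1.4, 0.6, -0.9]
width: 0.0431
gripper_force: 30.0
```

```bash
python3 -c "
from st import *
for i in range(1): st()
import time"
```

```text
t 30.1 p [0.5238 0.1274 0.0565] yaw 1.4016 tilt [0.0001 0.    ] q [-0.02  0.44 -0.42  2.02  0.26  0.73 -0.76] F [ 1.4  0.6 -0.9] T [-0.03 -0.45  0.35] w 0.0431 29.998001467902213
```

Emit:
drive_tool --motion '[{"tx": 0,"ty": 0,"tz": 0,"roll": 0}]'

```text
clock: 30.22
position: [0.5238, 0.1274, 0.0565]
ee_rot: [-2.401, -2.026, -0.0]
wrist_force: [1.6, 0.3, -1.2]
width: 0.0429
gripper_force: 30.0
```

```bash
python3 -c "
from st import *
for i in range(4): bot.snapshot('top'); print(bot.get_state()['ft_torque'].round(3))"
```

```text
[ 0.027 -0.441  0.419]
[ 0.054 -0.483  0.398]
[ 0.013 -0.483  0.414]
[ 0.052 -0.456  0.482]
```

Emit:
drive_tool --motion '[{"tx": 0,"ty": 0,"tz": 0,"roll": -0.03},{"tx": 0,"ty": 0,"tz": 0,"roll": 0}]'

```text
clock: 30.68
position: [0.5238, 0.1274, 0.0565]
ee_rot: [-2.371, -2.061, -0.0]
wrist_force: [1.4, 0.1, -1.6]
width: 0.043
gripper_force: 30.0
```

```bash
python3 -c "
from st import *
st()
for i in range(3): bot.snapshot('top'); print(bot.get_state()['ft_torque'].round(3))"
```

```text
t 30.68 p [0.5238 0.1274 0.0565] yaw 1.431 tilt [0.0001 0.0004] q [-0.01  0.44 -0.42  2.02  0.27  0.73 -0.74] F [ 1.4  0.1 -1.6] T [ 0.22 -0.45 -0.28] w 0.043 29.998187741730362
[ 0.16  -0.445 -0.296]
[ 0.159 -0.441 -0.23 ]
[ 0.177 -0.484 -0.263]
```

Emit:
drive_tool --motion '[{"tx": 0,"ty": 0,"tz": 0,"roll": 0.011},{"tx": 0,"ty": 0,"tz": 0,"roll": 0.011},{"tx": 0,"ty": 0,"tz": 0,"roll": 0}]'

```text
clock: 31.2
position: [0.5238, 0.1274, 0.0565]
ee_rot: [2.394, 2.034, 0.0]
wrist_force: [2.4, -0.4, -0.8]
width: 0.0428
gripper_force: 30.0
```

```bash
python3 -c "
from st import *
st()
for i in range(2): bot.snapshot('top'); print(bot.get_state()['ft_torque'].round(3))"
```

```text
t 31.2 p [0.5238 0.1274 0.0565] yaw 1.4088 tilt [ 0.0002 -0.    ] q [-0.02  0.44 -0.42  2.02  0.26  0.73 -0.76] F [ 2.4 -0.4 -0.8] T [ 0.1  -0.61  0.27] w 0.0428 29.998209332115948
[ 0.101 -0.583  0.285]
[ 0.139 -0.609  0.287]
```

Emit:
drive_tool --motion '[{"tx": 0,"ty": 0,"tz": 0,"roll": -0.011},{"tx": 0,"ty": 0,"tz": 0,"roll": 0}]'

```text
clock: 31.55
position: [0.5238, 0.1274, 0.0565]
ee_rot: [-2.382, -2.048, -0.0]
wrist_force: [2.2, 0.7, -0.6]
width: 0.043
gripper_force: 30.0
```

Emit:
drive_tool --motion '[{"tx": 0,"ty": 0,"tz": 0,"roll": 0},{"tx": 0,"ty": 0,"tz": 0,"roll": 0},{"tx": 0,"ty": 0,"tz": 0,"roll": 0},{"tx": 0,"ty": 0,"tz": 0,"roll": 0},{"tx": 0,"ty": 0,"tz": -0.01,"roll": 0},{"tx": 0,"ty": 0,"tz": -0.03,"roll": 0},{"tx": 0,"ty": 0,"tz": -0.04,"roll": 0},{"tx": 0,"ty": 0,"tz": -0.04,"roll": 0},{"tx": 0,"ty": 0,"tz": -0.03,"roll": 0},{"tx": 0,"ty": 0,"tz": 0,"roll": 0}]' --fingers -0.3

```text
clock: 32.8
position: [0.5248, 0.1277, 0.2094]
ee_rot: [2.381, 2.046, 0.006]
wrist_force: [0.4, 0.3, -0.1]
width: 0.0611
gripper_force: 0.0
```

```bash
python3 - <<'E'
from st import *
st()
p,d=bot.snapshot('scene'); u,v=170,233
cv2.imwrite('pics/s6.png',cv2.resize(p[v-45:v+45,u-60:u+60],(800,600),interpolation=cv2.INTER_CUBIC))
E
```

```text
t 32.8 p [0.5248 0.1277 0.2094] yaw 1.4197 tilt [0.0043 0.0008] q [ 0.05  0.25 -0.48  1.9   0.13  1.03 -0.63] F [ 0.4  0.3 -0.1] T [-0.02 -0.05 -0.07] w 0.0611 0.0
```

View pics/s6.png

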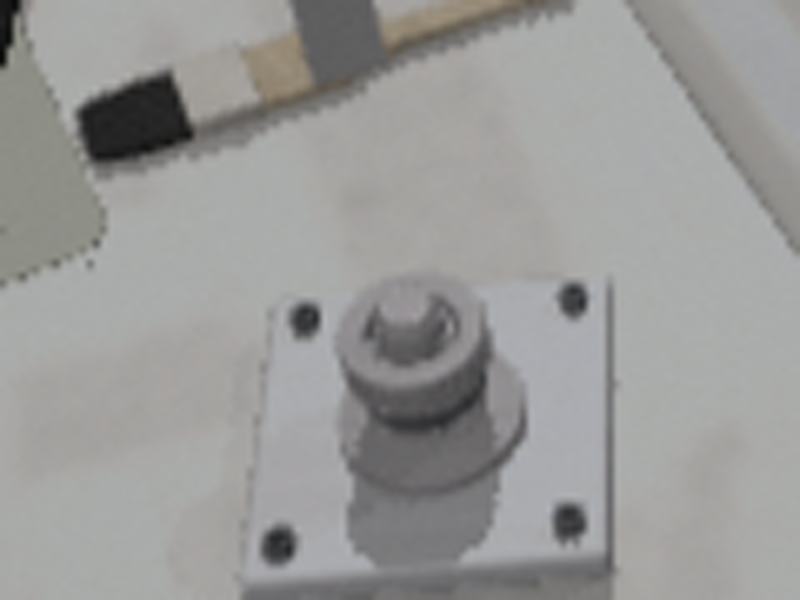

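The gauge (415,345) sits level on the collar, which shows directly beneath it; the gripper is clear.

```bash
python3 -c "
from cell import bot
print(bot.job_done())"
```

```text
the job is handed in; nothing more can be done
None
```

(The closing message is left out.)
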